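Latch, tug and turn over the bottle drainer

TASK

The rinsed bottle stands open in the leaning cup of the swing-over drainer and has to hang upside down to drain: swing the latch fork fully home round its neck, then tug the bottle firmly out along its axis by the neck so that it bears against the fork for a moment, without wrenching it. Only then swing the carrier by its bar handle right over to its stop, so that the bottle hangs mouth down with the fork still home. Leave the other things on the shelf where they are, and the small bowl under the drainer too.

Things in the scene. Friction and masses are not known exactly. Their poses are not given: they have to be found in the camera images.
- stand: Fixed steel stand of the drainer: base plate 200 x 210 x 8 mm and two uprights (at its y = -90 and +90 mm) that carry the horizontal turning axle 170 mm above the shelf. Origin on the shelf surface under the middle of the axle; its y axis is along the axle, its x axis points roughly to the robot's right (yaw -2.0 to -1.2 rad).
- carrier (a joint): Turn of the carrier (cup, bar handle, latch) about the axle, rad. 0 = parked as found: cup leaning 0.60 rad from upright, mouth towards stand -x (robot's left). Grows as the handle goes up and over the axle, to the right, and the mouth swings over the far side and down. 3.742 = stop, exactly upside down. Friction 0.5 N m (about 5 N at the handle); stays where left.
- pivot (a point): Middle of the carrier's axle, turning with the carrier. Its y axis is along the axle, its z axis along the cup's and bottle's axis towards the bottle's mouth, its x axis points from the handle to the axle. Heights below are along this z.
- handle (a point): Middle of the carrier's bar handle: round steel bar 12 mm across, parallel to the axle, 114 mm clear between its side arms, 115 mm from the axle at carrier x = -115, z = 0 mm. Same axes as pivot. The bar can turn between the fingers. While parked, the leaning neck overhangs it, so the gripper has to come in tilted, along the carrier's z axis.
- cup_floor (a point): Centre of the inner floor of the carrier's round steel cup, 85 mm below the pivot; axes as pivot. Cup: outside diameter 77 mm, inside 72 mm, 91 mm deep inside, open towards the bottle's mouth. The bottle stands on this floor.
- latch: Latch fork, 6 mm steel plate about 40 x 100 mm, square to the cup's axis (underside 39, top 45 mm above the pivot). Origin on its hinge pin at carrier x 0, y -45 mm; z is the pin. Home (a stop), its axes match the carrier's, tines round the neck and 5 mm above the shoulder. As found it is swung open 0.6 to 1.0 rad, counterclockwise seen from the mouth end. 0.5 N at its post moves it.
- post_top (a point): Top centre of the fork's wooden grip post: round, 14 mm across, 45 mm tall, standing on the fork's free end parallel to the cup's axis; 98 mm from the hinge pin. At home it is at carrier x = -25, y = +50 mm, top 90 mm above the pivot.
- bottle: Loose ribbed green glass bottle, 190 mm long, about 0.32 kg, in the cup: body 66 mm across up to a flat shoulder 119 mm from its bottom, then a straight neck 28 mm across to 182 mm, and a lip 34 mm across at the mouth. Origin at the centre of its underside, z towards its mouth.
- neck (a point): Point on the bottle's axis inside the neck, 165 mm from the bottom: good place to grip the neck (28 mm across). Same axes as the bottle. A pull of about 15 N along the axis is a firm tug; over 60 N on the fork is a wrench. Close the fingers across the neck along the carrier's x: the fork's post stands beside it on the +y side.
- katori: Shallow steel bowl 86 mm across, 32 mm tall, loose on the stand's base plate below the cup, to catch drips. Origin under its centre.
- dabba: Masala dabba, round steel box with lid, 184 mm across, 90 mm tall over its knob. Bystander; origin under its centre.
- spare_bottle: Second ribbed bottle of the same kind, standing on the shelf with its stopper in, 220 mm tall. Bystander; origin under its centre.
- spoon_rest: Wooden spoon rest 150 x 75 mm with a spoon on it, 25 mm tall, long axis x. Bystander; origin under its centre.
- stopper: Loose grey silicone stopper, 42 mm across, 50 mm tall. Bystander; origin under its centre.
- salt_jar: Glass jar with steel lid, 72 mm across, 100 mm tall. Bystander; origin under its centre.
- tumbler: Steel tumbler 72 mm across, 95 mm tall. Bystander; origin under its centre.

How it is judged:
By the outcome, as a careful person would: the job done as asked, in the order asked, and still so for the second after the job is handed in, with the robot touching nothing.
It also fails if it takes over 62 s, if anything falls off the work surface, if the arm or the gripper's body presses on something with over 40 N, if the wrist force passes 120 N, or if a joint passes its speed limit or range.

ROBOT

A 7-joint arm with a two-finger parallel gripper is mounted at the origin on the work surface. World frame = base frame: x ahead of the robot, y to its left, z up, the work surface at z = 0. Lengths are in m, angles in rad, forces in N, time in s.
With the tool pointing down it reaches from about 0.425 to 0.925 m from the base axis. Payload 6.8 kg.
Tool frame: the origin (TCP) lies on the centre line of the jaws, within the pads' length; the fingertips stand 8 mm ahead of it and the grasp point (between the pads) lies 11 mm behind it (ctrl.finger_overhang is the distance from the TCP to the fingertips, in m); z points along the fingers, y is the line along which they close (so a half turn about z gives the same grasp; the last joint's range is limited). The gripper opens to 85 mm and grips with 20 to 120 N. Pads are 22 mm wide; open, the fingers measure 114 mm over their backs; the gripper's body (76 mm by 85 mm) begins 54 mm behind the grasp point. The pads swing forward as they close: fully open they stand 13 mm farther back than shut.
Start: joints at [-1.285, 0.477, 0.022, 1.555, -0.011, 1.109, -0.083], TCP at [0.259, 0.623, 0.217] pointing down, gripper open.
Joint ranges: [-2.96, 2.96], [-0.34, 2.1], [-1.41, 1.46], [0.24, 2.44], [-1.37, 4.51], [0.17, 1.92], [-2.96, 2.96]. Speed limits (rad/s): [2.39, 2.39, 3.14, 3.14, 3.14, 3.14, 3.14].

INTERFACE

Orientations are given as a unit quaternion [x, y, z, w].
In Python, from station import monitor, optics, workorder, ctrl gives the robot as it stands. The module is installed in compiled form; this text tells all that it offers.
- The arm moves only by the shell command python3 -m jog 'ROWS'. ROWS is JSON, one flat list of numbers, 7 for each row, row after row: the opening, from -1 (shut) to 1 (fully open), so that 0 is half open, then the shift along the world's x, y, z in mm, then the turn, a rotation vector about the world's x, y, z in rad. A call has 1 to 8 rows; each row shifts and turns the commanded pose from where the row before left it; what a row does not reach is not made up. A row lasts 1/12 s, in which the tool goes at most 41.7 mm and 7.16 degrees, less where a joint would pass 70% of its speed; a pose out of reach is approached as far as the arm can. A call with a gripper value outside its range is refused whole. The fingers move at their own pace and stop on an object; the grip force is fixed at half the most. Time passes only in rows, so rows that do not move let the fingers close. It gives the time, the measured TCP pose, the force, the opening and the grip force at its end, in the units of the state.
- monitor.sense(): the state, without advancing time (a new reading comes with each control period).
- optics.read_camera(name): name is "scene" or "top"; returns the picture (420x560x3 uint8, red, green, blue); there is no depth.
- optics.camera_params(name): a dict with "mtx" (3x3 intrinsics, pixels), "k1" (the pictures are not rectified: a ray, as slopes to the right and down, at radius r is drawn at 1 + k1 r^2 times it, then the intrinsics apply), "R" (3x3) and "t" (3): a world point X has camera coordinates R X + t. Camera axes: x right, y down, z forward; pixel columns grow to the right and rows downward; lengths in m; the calibration is good to about 2 mm. A picture is of the moment at which its call begins. camera_params takes no time and is no camera call.
- workorder.hand_in(): hands the job in; it is judged then, once.
The state is a dict: "t": time; "joint_pos": joint angles; "joint_vel": joint speeds; "effort": joint torques, N m; "tcp_pos": TCP position; "ee_rot": TCP orientation; "contact_force": force on the tool from outside, world axes, zero at the start; "torque": the same for the moment, N m; "width": finger opening in m; "grasp_force": force on a finger pad.
Only numpy, scipy, OpenCV 4.12 (cv2) and the standard library are available. Lean on these libraries where they do the work, as an engineer would, in place of code of your own. Each camera call takes 0.05 s, during which the arm holds its last target. There are 200 camera calls.

## Working session

There is one attempt and no reset: what is moved stays moved. The work goes in short steps, Python scripts to look and compute and a shell command to move; the robot and the scene stay as the last step left them, time stands still between calls to the robot, and variables do not carry over. Pictures are saved under pics/ and viewed, at most 10 in all, crops included, and the job is handed in when it is done.

```bash
mkdir -p pics; python3 - <<'E'
from station import monitor, optics, workorder, ctrl
import cv2
for n in("scene","top"):
    cv2.imwrite(f"pics/{n}0.png",cv2.resize(optics.read_camera(n)[:,:,::-1],(800,600),interpolation=cv2.INTER_CUBIC))
    print(n,optics.camera_params(n))
print(monitor.sense(),ctrl.finger_overhang)
E
```

```text
scene {'mtx': array([[450.52811913,   0.        , 278.01239836],
       [  0.        , 450.52811913, 211.07271718],
       [  0.        ,   0.        ,   1.        ]]), 'k1': 0.0223440322304207, 'R': array([[ 0.36364356,  0.93149975,  0.00845994],
       [ 0.63569909, -0.24150858, -0.73318502],
       [-0.68091852,  0.27199599, -0.67997658]]), 't': array([-0.20165248, -0.22237142,  1.48853924])}
top {'mtx': array([[495.97058765,   0.        , 283.39195383],
       [  0.        , 495.97058765, 215.44459571],
       [  0.        ,   0.        ,   1.        ]]), 'k1': -0.1458599402979439, 'R': array([[-0.02118256, -0.99976135,  0.00534243],
       [-0.98696096,  0.02005793, -0.1597052 ],
       [ 0.15955993, -0.00865574, -0.9871503 ]]), 't': array([0.01373706, 0.56515841, 1.17032544])}
{'t': 0.1, 'joint_pos': array([-1.28511035,  0.47770086,  0.02236696,  1.55636376, -0.01149957,
        1.10927697, -0.08309976]), 'joint_vel': array([ 0.00225094, -0.00149504,  0.00075711, -0.00146139, -0.00044432,
       -0.00082616, -0.00087979]), 'effort': array([ 4.14106878e-03, -5.97754562e+01,  1.61360152e+00, -2.81950843e+01,
        1.28063135e-02,  5.10456463e-03,  9.05502446e-06]), 'tcp_pos': array([0.25880201, 0.62281425, 0.21622981]), 'ee_rot': array([ 1.95623850e-01,  9.80678670e-01, -8.04637282e-04, -9.48872436e-05]), 'contact_force': array([ 0.19184757, -1.35691047,  0.08980052]), 'torque': array([-0.01991064,  0.02950998,  0.02385174]), 'grasp_force': 0.0, 'width': 0.08541079447652716} 0.008
```

View pics/scene0.png

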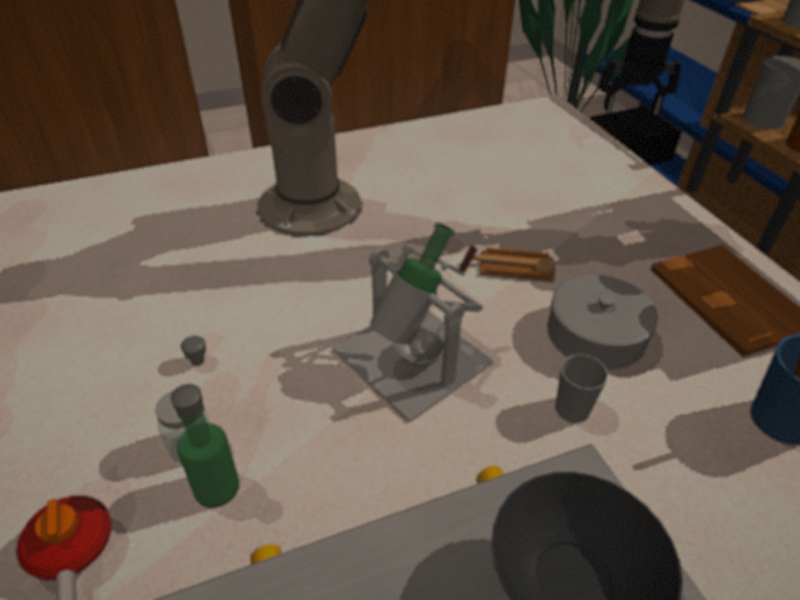

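View pics/top0.png

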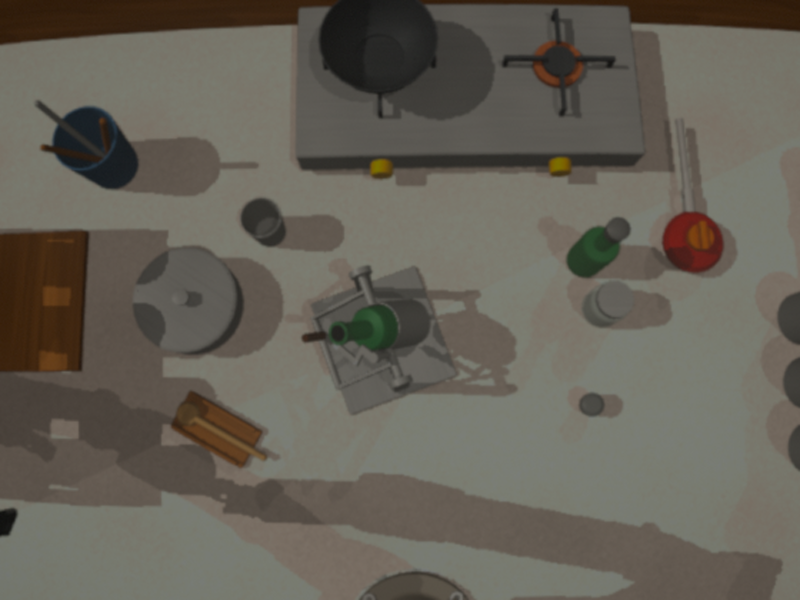

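The scene view shows the drainer near (415,320) and the arm behind it. The top view shows the base plate corners near (417,267), (457,373), (352,412) and (312,308), with the mouth at (340,332) and the post at (315,337). I'll enlarge both views.

```bash
python3 - <<'E'
import cv2
from station import optics
a=optics.read_camera("top")[:,:,::-1][175:295,205:335]; b=optics.read_camera("scene")[:,:,::-1][150:300,225:355]
cv2.imwrite("pics/c_top.png",cv2.resize(a,None,fx=5,fy=5,interpolation=cv2.INTER_CUBIC))
cv2.imwrite("pics/c_scene.png",cv2.resize(b,None,fx=4,fy=4,interpolation=cv2.INTER_CUBIC))
E
```

```text
(no output)
```

View pics/c_top.png

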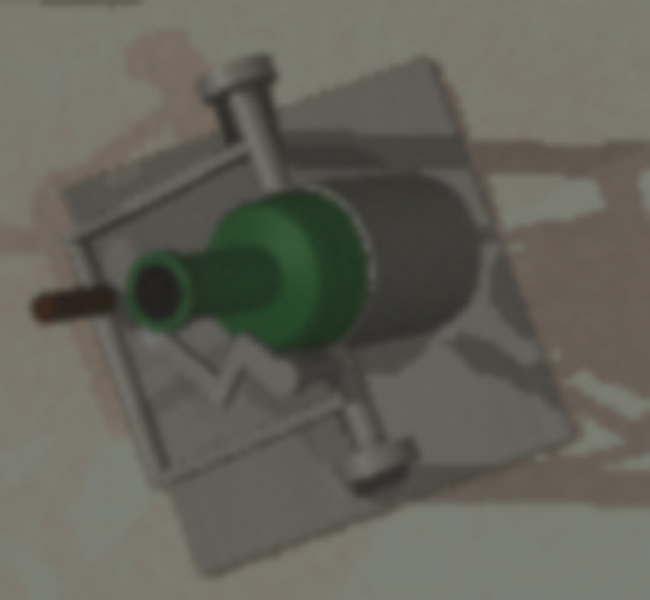

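View pics/c_scene.png

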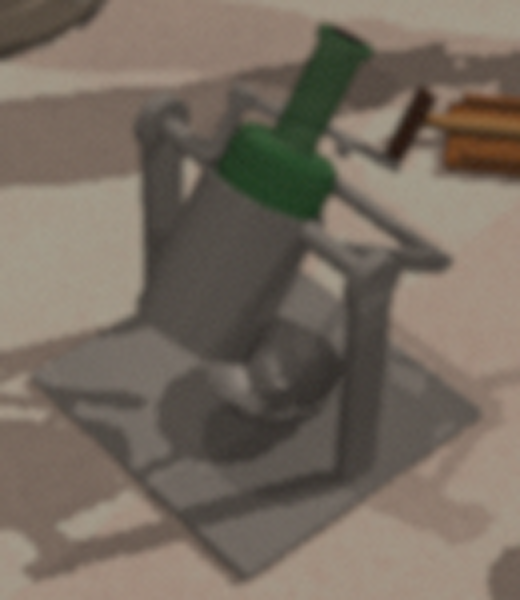

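Crop readings, top view:
- Plate corners (430,58), (578,435), (207,575) and (62,190)
- Mouth (158,290), post top (40,308)
- Bar corners (80,240) and (160,480)

Crop readings, scene view:
- Plate corners (35,380), (245,578) and (482,415)
- Mouth (347,35), post top (425,95)
- Bar corners (240,92) and (445,262)

Next I'll fit stand x, y, yaw and the latch angle.

```bash
cat > H.py <<'E'
import numpy as np
from station import optics
from scipy.spatial.transform import Rotation as R
C={n:optics.camera_params(n) for n in("top","scene")}
def proj(n,X):
    c=C[n];p=c["R"]@X+c["t"];s=p[:2]/p[2];s=s*(1+c["k1"]*(s@s));return c["mtx"][:2,:2]@s+c["mtx"][:2,2]
def S(q): return R.from_euler('z',q[2]).as_matrix(),np.array([q[0],q[1],0])
def stand(q,p): M,t=S(q);return M@np.array(p)+t
def Mc(q,a=0): return S(q)[0]@R.from_euler('y',a-0.6).as_matrix()
def car(q,p,a=0): return stand(q,[0,0,.17])+Mc(q,a)@np.array(p)
def post(th,z=.09):
    v=R.from_euler('z',th).as_matrix()@np.array([-.025,.095,0]);return np.array([0,-.045,z])+v
E
python3 - <<'E'
from H import *
from scipy.optimize import least_squares
T=lambda u,v:np.array([205+(u+.5)/5-.5,175+(v+.5)/5-.5]);Sc=lambda u,v:np.array([225+(u+.5)/4-.5,150+(v+.5)/4-.5])
b=.121/1
obs=[("top",T(430,58),lambda q:stand(q,[.1,.105,.008])),("top",T(578,435),lambda q:stand(q,[.1,-.105,.008])),
("top",T(207,575),lambda q:stand(q,[-.1,-.105,.008])),("top",T(62,190),lambda q:stand(q,[-.1,.105,.008])),
("top",T(158,290),lambda q:car(q,[0,0,.105])),("top",T(40,308),lambda q:car(q,post(q[3]))),
("top",T(80,240),lambda q:car(q,[-.115,.06,0])),("top",T(160,480),lambda q:car(q,[-.115,-.06,0])),
("scene",Sc(35,380),lambda q:stand(q,[.1,-.105,.008])),("scene",Sc(245,578),lambda q:stand(q,[.1,.105,.008])),
("scene",Sc(482,415),lambda q:stand(q,[-.1,.105,.008])),("scene",Sc(347,35),lambda q:car(q,[0,0,.105])),
("scene",Sc(425,95),lambda q:car(q,post(q[3]))),("scene",Sc(240,92),lambda q:car(q,[-.115,-.06,0])),("scene",Sc(445,262),lambda q:car(q,[-.115,.06,0]))]
f=lambda q:np.concatenate([proj(n,X(q))-u for n,u,X in obs])
r=least_squares(f,[.55,.05,-1.25,.8],loss='soft_l1');print(r.x);print(f(r.x).reshape(-1,2).round(1).tolist())
np.save("q.npy",r.x);q=r.x
print("post",post(q[3]),car(q,post(q[3])),"neck",car(q,[0,0,.08]),"handle",car(q,[-.115,0,0]))
print(Mc(q).round(3))
E
```

```text
[ 0.51822986  0.04136981 -1.22997004  0.60467023]
[[-0.3, -1.5], [0.1, 0.0], [-0.9, 0.6], [-0.4, -0.6], [1.1, -0.1], [0.4, -0.1], [-0.8, -0.5], [0.8, -0.1], [-1.9, -1.9], [0.2, -0.5], [0.5, -1.8], [-0.8, -0.1], [0.4, -1.1], [16.3, 17.8], [-1.0, -0.2]]
post [-0.07457387  0.01894324  0.09      ] [0.49852324 0.15360474 0.20217263] neck [0.5031306  0.0839429  0.23602685] handle [0.48650347 0.13082387 0.10506612]
[[ 0.276  0.942 -0.189]
 [-0.778  0.334  0.532]
 [ 0.565  0.     0.825]]
```

The fit is good. One reading was a misread outlier: the far bar corner in the scene view.

```bash
cat > G.py <<'E'
from H import *
from station import monitor
import sys
q=np.load("q.npy")
def st():
    s=monitor.sense();M=Mc(q);F=np.array(s["contact_force"])
    c=M.T@(s["tcp_pos"]-car(q,[0,0,0]))*1e3
    print("t",s["t"],"tcp_car",c.round(1),"F_car",(M.T@F).round(1),"w",round(s["width"]*1e3,1),"gf",round(s["grasp_force"],1),"j",np.round(s["joint_pos"],2));return s
def go(p,a=0,tilt=0,world=None):
    """p: carrier coords mm at carrier angle a; tool z=-z_c(at 0) turned about the axle by tilt"""
    s=st();A=Mc(q,tilt);Rt=np.column_stack([np.cross(-A[:,0],-A[:,2]),-A[:,0],-A[:,2]])
    rv=(R.from_matrix(Rt)*R.from_quat(s["ee_rot"]).inv()).as_rotvec()
    d=(car(q,np.array(p)/1e3,a)-s["tcp_pos"])*1e3
    print("d_mm",d.round(1),"rv",rv.round(3),"deg",np.degrees(np.linalg.norm(rv)).round(1))
E
python3 -c "
from G import *
go([-112,15,125]); M=Mc(q); print((M*10).round(2))"
```

```text
t 0.2 tcp_car [-497.7  -50.   396.8] F_car [ 0.2 -0.1  0.3] w 85.5 gf 0.0 j [-1.29  0.48  0.02  1.56 -0.01  1.11 -0.08]
d_mm [ 219.  -423.    -6.6] rv [-0.612  0.016  0.712] deg 53.8
[[ 2.76  9.42 -1.89]
 [-7.78  3.34  5.32]
 [ 5.65  0.    8.25]]
```

```bash
python3 -m jog '[-1,16,-30,3,-0.044,0.001,0.051,-1,16,-30,3,-0.044,0.001,0.051,-1,16,-30,3,-0.044,0.001,0.051,-1,16,-30,3,-0.044,0.001,0.051,-1,16,-30,3,-0.044,0.001,0.051,-1,16,-30,3,-0.044,0.001,0.051,-1,16,-30,3,-0.044,0.001,0.051,-1,16,-30,3,-0.044,0.001,0.051]'; python3 -c "
from G import *
go([-112,15,125])"
```

```text
t: 0.87
tcp_pos: [0.3878, 0.3819, 0.2413]
ee_rot: [-0.01, 0.985, -0.172, 0.03]
contact_force: [0.1, -0.2, -0.8]
width: -0.0003
grasp_force: 0.0
t 0.8667 tcp_car [-260.6   -9.1  264.7] F_car [-0.2  0.  -0.8] w -0.3 gf 0.0 j [-1.08  0.38  0.06  1.7   0.22  1.34  0.49]
d_mm [  90.1 -181.8  -31.4] rv [-0.259  0.008  0.301] deg 22.8
```

```bash
python3 -m jog '[-1,15,-30,-5,-0.043,0.001,0.05,-1,15,-30,-5,-0.043,0.001,0.05,-1,15,-30,-5,-0.043,0.001,0.05,-1,15,-30,-5,-0.043,0.001,0.05,-1,15,-30,-5,-0.043,0.002,0.05,-1,15,-30,-5,-0.043,0.002,0.05,-1,0,0,0,0,0,0]'; python3 -c "
from G import *
go([-112,15,68])"
```

```text
t: 1.45
tcp_pos: [0.4777, 0.1964, 0.2102]
ee_rot: [-0.159, 0.942, -0.293, 0.048]
contact_force: [-0.1, -0.6, -0.3]
width: 0.0002
grasp_force: 0.0
t 1.45 tcp_car [-109.1   13.6  123.3] F_car [ 0.3 -0.3 -0.5] w 0.2 gf 0.0 j [-0.95  0.37  0.12  1.9   0.51  1.23  0.82]
d_mm [ 11.  -26.7 -47.3] rv [ 0.004 -0.002  0.008] deg 0.5
```

```bash
python3 -m jog '[-1,3,-7,-12,0,0,0,-1,3,-7,-12,0,0,0,-1,3,-7,-12,0,0,0,-1,2,-6,-11,0,0,0,-1,0,0,0,0,0,0]'; python3 - <<'E'
from G import *
import cv2
st()
a=optics.read_camera("top")[:,:,::-1][175:275,195:305];b=optics.read_camera("scene")[:,:,::-1][140:240,255:365]
cv2.imwrite("pics/p1.png",cv2.resize(np.hstack([a,b]),None,fx=3.6,fy=3.6,interpolation=cv2.INTER_CUBIC))
E
```

```text
t: 1.87
tcp_pos: [0.4872, 0.1745, 0.1626]
ee_rot: [-0.16, 0.942, -0.291, 0.048]
contact_force: [-0.2, -0.1, -0.5]
width: -0.0002
grasp_force: 0.0
t 1.8667 tcp_car [-116.3   15.2   70.6] F_car [-0.3 -0.2 -0.4] w -0.2 gf 0.0 j [-0.92  0.42  0.13  1.96  0.54  1.12  0.79]
```

View pics/p1.png

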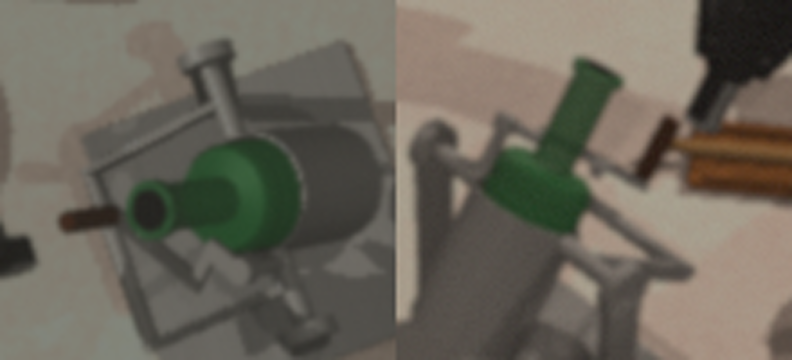

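The finger is down on the outer side of the post, just clear of it. In the top half the fingertip is at (30,245) and the post at (65,222). I'll push along the arc.

```bash
python3 -m jog '[-1,5,-7,6,0,0,0,-1,5,-7,6,0,0,0,-1,7,-2,3,0,0,0,-1,6,-2,3,0,0,0,-1,5,-3,3,0,0,0,-1,5,-3,3,0,0,0,-1,5,-4,4,0,0,0,-1,5,-4,4,0,0,0]'; python3 -c "
from G import *
go([-47,50,70])"
```

```text
t: 2.63
tcp_pos: [0.5319, 0.1453, 0.1965]
ee_rot: [-0.161, 0.942, -0.289, 0.051]
contact_force: [0.4, 1.6, -1.4]
width: -0.0002
grasp_force: 0.9
t 2.6333 tcp_car [-62.1  47.6  74.6] F_car [-2.   0.9 -0.4] w -0.2 gf 0.9 j [-0.84  0.4   0.16  1.9   0.55  1.14  0.91]
d_mm [  7.3 -13.4   4.8] rv [-0.005  0.001  0.002] deg 0.3
```

```bash
python3 -m jog '[-1,2,-3,2,0,0,0,-1,2,-3,2,0,0,0,-1,1.5,-2,1.5,0,0,0,-1,0.5,-1.6,1.1,0,0,0,-1,0.5,-1.6,1.1,0,0,0,-1,0,0,0,0,0,0]'; python3 -c "
from G import *
st()"
```

```text
t: 3.13
tcp_pos: [0.5374, 0.1326, 0.2039]
ee_rot: [-0.16, 0.942, -0.29, 0.05]
contact_force: [-0.1, 0.4, 0.6]
width: 0.0002
grasp_force: 0.1
t 3.1333 tcp_car [-46.5  48.5  72.9] F_car [-0.   0.1  0.7] w 0.2 gf 0.1 j [-0.83  0.38  0.17  1.9   0.55  1.14  0.94]
```

Not on the stop yet. Continuing in small steps.

```bash
python3 -m jog '[-1,0.6,-1.6,1.1,0,0,0,-1,0.6,-1.6,1.1,0,0,0,-1,0,0,0,0,0,0]'; python3 -c "
from G import *
st()";python3 -m jog '[-1,0.6,-1.6,1.1,0,0,0,-1,0.3,-0.8,0.6,0,0,0,-1,0,0,0,0,0,0]'; python3 -c "
from G import *
st()"
```

```text
t: 3.38
tcp_pos: [0.5388, 0.1296, 0.2062]
ee_rot: [-0.16, 0.942, -0.29, 0.05]
contact_force: [0.4, 0.7, -0.3]
width: 0.0001
grasp_force: 0.3
t 3.3833 tcp_car [-42.5  48.8  73. ] F_car [-0.6  0.6  0.1] w 0.1 gf 0.3 j [-0.82  0.38  0.17  1.89  0.55  1.14  0.94]
t: 3.63
tcp_pos: [0.5397, 0.1273, 0.2079]
ee_rot: [-0.16, 0.942, -0.29, 0.05]
contact_force: [0.5, -0.7, -0.7]
width: -0.0
grasp_force: 0.2
t 3.6333 tcp_car [-39.6  48.9  72.9] F_car [ 0.3  0.2 -1. ] w -0.0 gf 0.2 j [-0.82  0.38  0.17  1.89  0.56  1.14  0.95]
```

```bash
for i in 1 2 3; do :; done; python3 -m jog '[-1,0.6,-1.6,1.1,0,0,0,-1,0.3,-0.8,0.6,0,0,0,-1,0,0,0,0,0,0]'; python3 -c "
from G import *
st()";python3 -m jog '[-1,0.6,-1.6,1.1,0,0,0,-1,0.3,-0.8,0.6,0,0,0,-1,0,0,0,0,0,0]'; python3 -c "
from G import *
st()"; python3 - <<'E'
import sys;sys.path.insert(0,'.')
from G import *
import cv2
a=optics.read_camera("top")[:,:,::-1][175:275,195:305];b=optics.read_camera("scene")[:,:,::-1][140:240,255:365]
cv2.imwrite("pics/p2.png",cv2.resize(np.hstack([a,b]),None,fx=3.6,fy=3.6,interpolation=cv2.INTER_CUBIC))
E
```

```text
t: 3.88
tcp_pos: [0.5402, 0.1261, 0.209]
ee_rot: [-0.161, 0.942, -0.289, 0.05]
contact_force: [-1.2, 3.8, -3.5]
width: 0.0
grasp_force: 2.4
t 3.8833 tcp_car [-37.8  49.   73.1] F_car [-5.3  0.2 -0.7] w 0.0 gf 2.4 j [-0.82  0.38  0.17  1.89  0.55  1.14  0.95]
t: 4.13
tcp_pos: [0.5409, 0.1243, 0.2109]
ee_rot: [-0.161, 0.943, -0.288, 0.05]
contact_force: [-3.2, 5.6, -0.2]
width: -0.0001
grasp_force: 2.9
t 4.1333 tcp_car [-35.2  49.1  73.7] F_car [-5.3 -1.2  3.4] w -0.1 gf 2.9 j [-0.82  0.37  0.17  1.89  0.56  1.14  0.96]
```

View pics/p2.png

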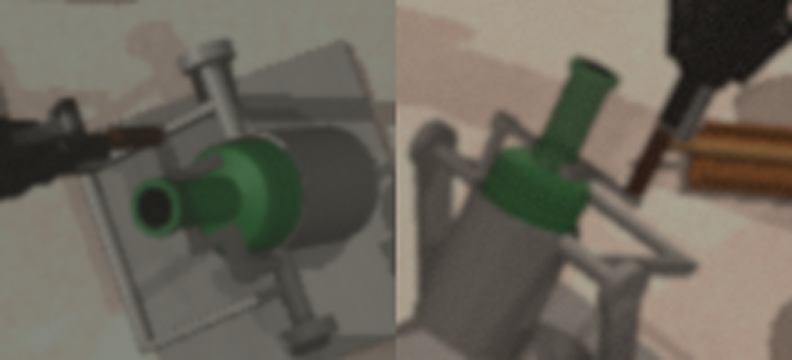

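```bash
python3 -m jog '[-1,-2,6,-4,0,0,0,-1,-3,8,-6,0,0,0,-1,-3,8,-6,0,0,0]'; python3 - <<'E'
from G import *
import cv2
st()
for a in(0,.03,.06):
  print("mouth",a,proj("top",car(q,[0,0,.105],a)).round(1),proj("scene",car(q,[0,0,.105],a)).round(1),"bar",proj("top",car(q,[-.115,-.06,0],a)).round(1),proj("scene",car(q,[-.115,.06,0],a)).round(1))
  for th in(0,.06,.12): print(" ",th,[proj(n,car(q,post(th,z),a)).round(1).tolist() for n in("top","scene") for z in(.045,.09)])
a=optics.read_camera("top")[:,:,::-1][185:265,215:295];b=optics.read_camera("scene")[:,:,::-1][145:225,265:345]
cv2.imwrite("pics/p3.png",cv2.resize(np.hstack([a,b]),None,fx=5,fy=5,interpolation=cv2.INTER_CUBIC))
E
```

```text
t: 4.48
tcp_pos: [0.5333, 0.1445, 0.1949]
ee_rot: [-0.16, 0.942, -0.29, 0.05]
contact_force: [-0.5, 0.2, -0.6]
width: -0.0
grasp_force: 0.0
t 4.4833 tcp_car [-62.   48.6  72.5] F_car [-0.6 -0.4 -0.3] w -0.0 gf 0.0 j [-0.84  0.4   0.16  1.89  0.55  1.14  0.91]
mouth 0 [237.3 232.5] [310.6 158.3] bar [237.4 270.5] [334.9 215. ]
  0 [[237.7, 212.5], [224.7, 213.8], [320.2, 193.8], [329.5, 176.2]]
  0.06 [[236.1, 214.2], [223.1, 215.5], [321.0, 193.6], [330.3, 176.1]]
  0.12 [[234.5, 216.0], [221.5, 217.4], [321.7, 193.4], [331.0, 176.0]]
mouth 0.03 [238.4 231.9] [309.8 158.1] bar [236.5 270.7] [335.5 213.7]
  0 [[238.0, 212.2], [225.4, 213.3], [320.0, 193.4], [329.0, 175.8]]
  0.06 [[236.3, 214.0], [223.7, 215.1], [320.9, 193.2], [329.9, 175.6]]
  0.12 [[234.7, 215.8], [222.1, 217.0], [321.6, 192.9], [330.6, 175.4]]
mouth 0.06 [239.6 231.3] [308.9 158. ] bar [235.6 270.9] [336.2 212.5]
  0 [[238.3, 212.0], [226.2, 212.8], [319.8, 193.1], [328.5, 175.4]]
  0.06 [[236.5, 213.7], [224.4, 214.6], [320.7, 192.8], [329.4, 175.2]]
  0.12 [[234.9, 215.6], [222.8, 216.5], [321.5, 192.5], [330.1, 174.9]]
```

View pics/p3.png

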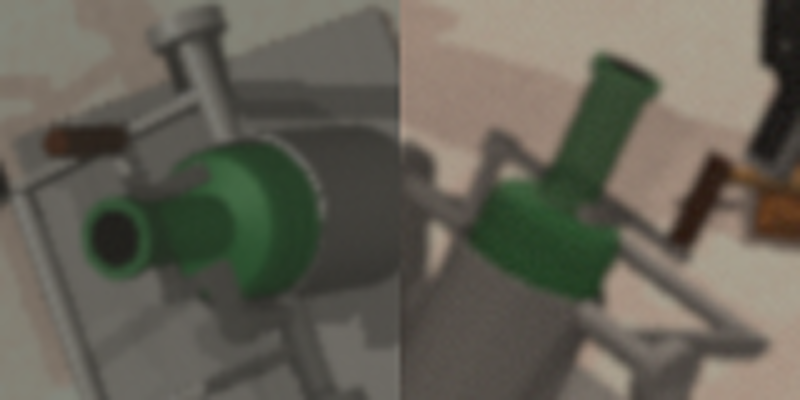

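Post top is at top-camera pixel (225,213), which matches the home prediction, so the fork is home. The carrier is nudged about 0.03 rad. Next is the neck.

```bash
python3 -c "
from G import *
go([-62,48,150],.03,.03);go([0,0,150],.03,.03)"
```

```text
t 4.5833 tcp_car [-64.3  48.4  72.7] F_car [-1.1  0.1 -0.6] w 0.0 gf 0.0 j [-0.84  0.4   0.16  1.89  0.55  1.14  0.91]
d_mm [-13.4  36.7  69.1] rv [0.026 0.008 0.001] deg 1.5
t 4.5833 tcp_car [-64.3  48.4  72.7] F_car [-1.1  0.1 -0.6] w 0.0 gf 0.0 j [-0.84  0.4   0.16  1.89  0.55  1.14  0.91]
d_mm [-41.2 -28.5 102.6] rv [0.026 0.008 0.001] deg 1.5
```

```bash
python3 -m jog '[-1,-4,12,23,0.013,0.004,0,-1,-5,12,23,0.013,0.004,0,-1,-4,12,23,0,0,0,1,-7,-16,9,0,0,0,1,-7,-16,9,0,0,0,1,-7,-16,9,0,0,0,1,-7,-17,6,0,0,0,1,0,0,0,0,0,0]'; python3 -c "
from G import *
go([0,0,150],.03,.03);go([0,0,69],.03,.03)"
```

```text
t: 5.25
tcp_pos: [0.4918, 0.1118, 0.2985]
ee_rot: [-0.159, 0.946, -0.277, 0.048]
contact_force: [-0.4, -0.2, -0.5]
width: 0.0606
grasp_force: 0.0
t 5.25 tcp_car [ 10.5  -1.4 148.6] F_car [-0.3 -0.5 -0.4] w 60.6 gf 0.0 j [-0.85  0.19  0.16  1.91  0.52  1.3   1.01]
d_mm [-0.6  5.8 -2.2] rv [-0.001  0.003  0.008] deg 0.5
t 5.25 tcp_car [ 10.5  -1.4 148.6] F_car [-0.3 -0.5 -0.4] w 60.6 gf 0.0 j [-0.85  0.19  0.16  1.91  0.52  1.3   1.01]
d_mm [ 14.  -35.4 -70.4] rv [-0.001  0.003  0.008] deg 0.5
```

```bash
python3 -m jog '[1,-0.5,6,-2,0,0,0.008,1,2,-5.9,-9.7,0,0,0,1,2,-5.9,-9.7,0,0,0,1,2,-5.9,-9.7,0,0,0,1,2,-5.9,-9.7,0,0,0,1,2,-5.9,-9.7,0,0,0,1,2,-5.9,-9.7,0,0,0,1,2,-5.9,-9.7,0,0,0]'; python3 -c "
from G import *
go([0,0,69],.03,.03)"
```

```text
t: 5.92
tcp_pos: [0.5062, 0.0816, 0.2259]
ee_rot: [-0.166, 0.945, -0.276, 0.049]
contact_force: [-0.2, 0.3, -1.0]
width: 0.0853
grasp_force: 0.0
t 5.9167 tcp_car [-3.1  2.1 69.9] F_car [-0.8 -0.1 -0.7] w 85.3 gf 0.0 j [-0.8   0.26  0.18  2.    0.56  1.12  0.99]
d_mm [-0.4 -5.2  2.2] rv [-0.001  0.001 -0.006] deg 0.4
```

```bash
python3 -m jog '[1,-0.4,-4,2,0,0,0,-1,0,0,0,0,0,0,-1,0,0,0,0,0,0,-1,0,0,0,0,0,0,-1,0,0,0,0,0,0,-1,0,0,0,0,0,0,-1,0,0,0,0,0,0]'; python3 -c "
from G import *
st()"
```

```text
t: 6.5
tcp_pos: [0.5059, 0.0779, 0.2297]
ee_rot: [-0.165, 0.946, -0.276, 0.05]
contact_force: [-2.1, 4.4, 2.6]
width: 0.0308
grasp_force: 58.9
t 6.5 tcp_car [ 1.8  0.6 71. ] F_car [-2.6 -0.5  4.9] w 30.8 gf 58.9 j [-0.79  0.25  0.18  2.    0.56  1.12  1.  ]
```

```bash
python3 -m jog '[-1,-0.3,0.8,1.3,0,0,0,-1,-0.3,0.8,1.3,0,0,0,-1,0,0,0,0,0,0]'; python3 -c "
from G import *
st()"; python3 -m jog '[-1,-0.3,0.8,1.3,0,0,0,-1,0,0,0,0,0,0]'; python3 -c "
from G import *
st()"
```

```text
t: 6.75
tcp_pos: [0.5045, 0.0777, 0.2315]
ee_rot: [-0.164, 0.946, -0.277, 0.049]
contact_force: [0.0, -1.0, -3.0]
width: 0.0312
grasp_force: 59.6
t 6.75 tcp_car [ 2.7 -0.8 72.7] F_car [-0.9 -0.3 -3. ] w 31.2 gf 59.6 j [-0.8   0.25  0.18  2.    0.56  1.13  1.  ]
t: 6.92
tcp_pos: [0.5042, 0.0784, 0.2329]
ee_rot: [-0.164, 0.946, -0.277, 0.049]
contact_force: [-0.2, -1.6, -3.6]
width: 0.0312
grasp_force: 59.8
t 6.9167 tcp_car [ 2.8 -0.8 74.3] F_car [-0.8 -0.8 -3.8] w 31.2 gf 59.8 j [-0.8   0.25  0.18  2.    0.56  1.13  1.  ]
```

Lifting the bottle's weight now (about 3 N). About 2 mm of play remains.

```bash
python3 -m jog '[-1,-0.3,0.8,1.3,0,0,0,-1,0,0,0,0,0,0]'; python3 -c "
from G import *
st()"; python3 -m jog '[-1,-0.2,0.5,0.8,0,0,0,-1,0,0,0,0,0,0]'; python3 -c "
from G import *
st()"
```

```text
t: 7.08
tcp_pos: [0.5035, 0.0783, 0.2333]
ee_rot: [-0.164, 0.946, -0.277, 0.048]
contact_force: [2.3, -3.6, -12.1]
width: 0.031
grasp_force: 61.5
t 7.0833 tcp_car [ 2.9 -1.6 74.7] F_car [ -3.4   0.9 -12.4] w 31.0 gf 61.5 j [-0.8   0.25  0.18  2.    0.56  1.13  1.  ]
t: 7.25
tcp_pos: [0.5032, 0.0783, 0.2334]
ee_rot: [-0.164, 0.946, -0.277, 0.048]
contact_force: [4.2, -5.4, -17.3]
width: 0.0308
grasp_force: 61.6
t 7.25 tcp_car [ 2.9 -1.8 74.8] F_car [ -4.4   2.1 -18. ] w 30.8 gf 61.6 j [-0.8   0.25  0.18  2.    0.56  1.14  1.  ]
```

```bash
python3 -m jog '[-1,-0.2,0.5,0.8,0,0,0,-1,0,0,0,0,0,0]'; python3 -c "
from G import *
st()"
```

```text
t: 7.42
tcp_pos: [0.5029, 0.0783, 0.2336]
ee_rot: [-0.164, 0.946, -0.277, 0.048]
contact_force: [7.5, -6.6, -23.5]
width: 0.0311
grasp_force: 62.1
t 7.4167 tcp_car [ 3.  -2.1 75. ] F_car [ -6.1   4.9 -24.3] w 31.1 gf 62.1 j [-0.8   0.25  0.18  2.    0.56  1.14  1.  ]
```

A firm tug of about 20 N is bearing on the fork. I'll hold it briefly, then lower and release.

```bash
python3 -m jog '[-1,0,0,0,0,0,0,-1,0,0,0,0,0,0,-1,0,0,0,0,0,0,-1,0.4,-1,-1.7,0,0,0,-1,0.4,-1,-1.7,0,0,0,-1,0.4,-1,-1.7,0,0,0,-1,0.2,-0.5,-0.8,0,0,0,-1,0,0,0,0,0,0]'; python3 -c "
from G import *
st()"
```

```text
t: 8.08
tcp_pos: [0.5055, 0.0774, 0.2303]
ee_rot: [-0.165, 0.946, -0.276, 0.05]
contact_force: [-0.6, -0.3, -3.7]
width: 0.0309
grasp_force: 63.8
t 8.0833 tcp_car [ 2.5 -0.  71.4] F_car [-2.1 -0.7 -3.1] w 30.9 gf 63.8 j [-0.79  0.25  0.18  2.    0.56  1.12  1.  ]
```

```bash
python3 -m jog '[1,0,0,0,0,0,0,1,0,0,0,0,0,0,1,0,0,0,0,0,0,1,0,0,0,0,0,0,1,0,0,0,0,0,0,1,-2,5,8,0,0,0,1,-2,5,8,0,0,0,1,-3,8,13,0,0,0]'; python3 -m jog '[1,-3,8,13,0,0,0,1,-3,8,13,0,0,0,1,-3,8,13,0,0,0,1,-3,8,13,0,0,0,1,0,0,0,0,0,0]'; python3 - <<'E'
from G import *
import cv2
st()
a=optics.read_camera("top")[:,:,::-1][175:275,195:305];b=optics.read_camera("scene")[:,:,::-1][140:240,255:365]
cv2.imwrite("pics/p4.png",cv2.resize(np.hstack([a,b]),None,fx=3.6,fy=3.6,interpolation=cv2.INTER_CUBIC))
for A in(0,.03,.06):
  go([-150,0,150],A,A);go([-115,0,0],A,A)
E
```

```text
t: 8.75
tcp_pos: [0.4978, 0.0951, 0.2596]
ee_rot: [-0.164, 0.946, -0.277, 0.049]
contact_force: [-0.2, 0.8, 1.0]
width: 0.0854
grasp_force: 0.0
t: 9.17
tcp_pos: [0.4869, 0.1304, 0.314]
ee_rot: [-0.166, 0.946, -0.275, 0.052]
contact_force: [0.0, -0.2, -0.1]
width: 0.0855
grasp_force: 0.0
t 9.1667 tcp_car [  3.4   0.3 172.2] F_car [ 0.2 -0.1 -0.2] w 85.5 gf 0.0 j [-0.87  0.18  0.15  1.88  0.52  1.34  1.01]
t 9.2667 tcp_car [  3.9  -1.1 168.9] F_car [-0.  -0.5  0.1] w 85.3 gf 0.0 j [-0.87  0.18  0.15  1.89  0.52  1.34  1.01]
d_mm [ -37.9  110.1 -102.5] rv [-0.031 -0.007 -0.006] deg 1.8
t 9.2667 tcp_car [  3.9  -1.1 168.9] F_car [-0.  -0.5  0.1] w 85.3 gf 0.0 j [-0.87  0.18  0.15  1.89  0.52  1.34  1.01]
d_mm [ 1.000e-01  3.000e+00 -2.065e+02] rv [-0.031 -0.007 -0.006] deg 1.8
t 9.2667 tcp_car [  3.9  -1.1 168.9] F_car [-0.  -0.5  0.1] w 85.3 gf 0.0 j [-0.87  0.18  0.15  1.89  0.52  1.34  1.01]
d_mm [-37.4 108.9 -96.3] rv [-0.003  0.003 -0.006] deg 0.4
t 9.2667 tcp_car [  3.9  -1.1 168.9] F_car [-0.  -0.5  0.1] w 85.3 gf 0.0 j [-0.87  0.18  0.15  1.89  0.52  1.34  1.01]
d_mm [  -0.5    4.8 -203.7] rv [-0.003  0.003 -0.006] deg 0.4
t 9.2667 tcp_car [  3.9  -1.1 168.9] F_car [-0.  -0.5  0.1] w 85.3 gf 0.0 j [-0.87  0.18  0.15  1.89  0.52  1.34  1.01]
d_mm [-37.  107.5 -90.1] rv [ 0.025  0.013 -0.005] deg 1.7
t 9.2667 tcp_car [  3.9  -1.1 168.9] F_car [-0.  -0.5  0.1] w 85.3 gf 0.0 j [-0.87  0.18  0.15  1.89  0.52  1.34  1.01]
d_mm [  -1.1    6.5 -200.7] rv [ 0.025  0.013 -0.005] deg 1.7
```

View pics/p4.png

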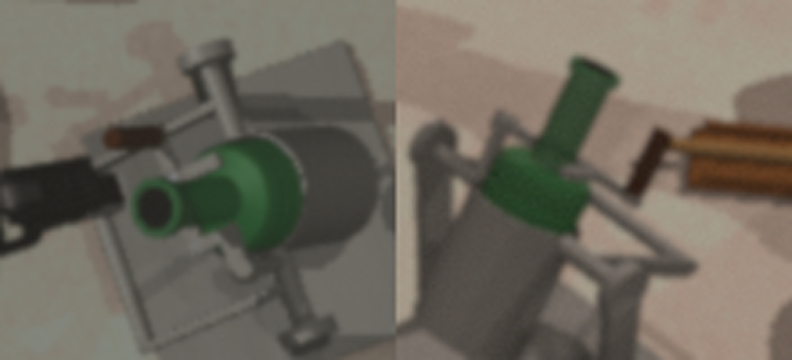

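The fork is still home: post at (135,138), bottle undisturbed. Moving over the handle.

```bash
python3 -m jog '[1,-8,24,-16,0,0,0,1,-8,24,-16,0,0,0,1,-8,24,-16,0,0,0,1,-8,24,-16,0,0,0,1,3,-9,-15,0,0,0,1,3,-9,-15,0,0,0,1,3,-9,-15,0,0,0,1,3,-9,-15,0,0,0]'; python3 -c "
from G import *
go([-115,0,50],.03,.03);go([-115,0,-6],.03,.03)"
```

```text
t: 9.93
tcp_pos: [0.4661, 0.1858, 0.1857]
ee_rot: [-0.165, 0.945, -0.277, 0.049]
contact_force: [0.5, 0.2, -0.0]
width: 0.085
grasp_force: 0.0
t 9.9333 tcp_car [-117.9   -0.9   99.7] F_car [-0.1  0.5  0. ] w 85.0 gf 0.0 j [-0.93  0.36  0.1   1.97  0.51  1.16  0.8 ]
d_mm [ 10.8 -27.8 -35.6] rv [-0.     0.001 -0.004] deg 0.2
t 9.9333 tcp_car [-117.9   -0.9   99.7] F_car [-0.1  0.5  0. ] w 85.0 gf 0.0 j [-0.93  0.36  0.1   1.97  0.51  1.16  0.8 ]
d_mm [ 20.9 -56.3 -82.8] rv [-0.     0.001 -0.004] deg 0.2
```

```bash
python3 -m jog '[1,3.5,-9.4,-13.8,0,0,0,1,3.5,-9.4,-13.8,0,0,0,1,3.5,-9.4,-13.8,0,0,0,1,3.5,-9.4,-13.8,0,0,0,1,3.5,-9.4,-13.8,0,0,0,1,3.5,-9.4,-13.8,0,0,0,1,0,0,0,0,0,0]'; python3 - <<'E'
from G import *
go([-115,0,-6],.03,.03)
E
```

```text
t: 10.52
tcp_pos: [0.4859, 0.1266, 0.1021]
ee_rot: [-0.163, 0.945, -0.278, 0.047]
contact_force: [0.1, 0.5, 0.4]
width: 0.0853
grasp_force: 0.0
t 10.5167 tcp_car [-113.5   -2.    -4.6] F_car [-0.1  0.2  0.5] w 85.3 gf 0.0 j [-0.85  0.46  0.14  2.07  0.59  0.94  0.77]
d_mm [1.  3.  0.7] rv [ 0.003 -0.002 -0.001] deg 0.2
```

```bash
python3 -m jog '[1,1,2,0,0,0,0,-1,0,0,0,0,0,0,-1,0,0,0,0,0,0,-1,0,0,0,0,0,0,-1,0,0,0,0,0,0,-1,0,0,0,0,0,0,-1,0,0,0,0,0,0]'; python3 - <<'E'
from G import *
st()
E
```

```text
t: 11.1
tcp_pos: [0.4883, 0.133, 0.1045]
ee_rot: [-0.165, 0.946, -0.276, 0.05]
contact_force: [0.1, 0.4, -0.1]
width: 0.0122
grasp_force: 0.0
t 11.1 tcp_car [-116.5    2.4    0.4] F_car [-0.4  0.2  0.1] w 12.2 gf 0.0 j [-0.86  0.46  0.14  2.06  0.59  0.94  0.77]
```

```bash
cat >> G.py <<'E'
def plan(a0,n,da=.12,L=0.0,t0=None,tmax=.6,dt=.04):
    """per-row deltas; L = bar behind TCP along tool z, mm"""
    s=st();t=t0;a=a0
    tcp=lambda a,t:(car(q,[-.115,0,0],a)-Mc(q,t)[:,2]*L/1e3)*1e3
    print("offset from ideal",(s["tcp_pos"]*1e3-tcp(a,t)).round(1))
    for i in range(n):
        a2=min(a+da,3.742);t2=min(t+dt,tmax);print((tcp(a2,t2)-tcp(a,t)).round(1),((t2-t)*Mc(q)[:,1]).round(3),round(a2,2),round(t2,2));a,t=a2,t2
E
python3 -c "
from G import *
plan(.03,16,L=5,t0=.03)"
```

```text
t 11.1 tcp_car [-116.5    2.4    0.4] F_car [-0.4  0.2  0.1] w 12.2 gf 0.0 j [-0.86  0.46  0.14  2.06  0.59  0.94  0.77]
offset from ideal [1.6 2.9 0.8]
[-2.3  6.5 11.9] [0.038 0.013 0.   ] 0.15 0.07
[-1.8  5.1 12.7] [0.038 0.013 0.   ] 0.27 0.11
[-1.3  3.6 13.2] [0.038 0.013 0.   ] 0.39 0.15
[-0.7  2.1 13.6] [0.038 0.013 0.   ] 0.51 0.19
[-0.2  0.6 13.7] [0.038 0.013 0.   ] 0.63 0.23
[ 0.4 -1.  13.7] [0.038 0.013 0.   ] 0.75 0.27
[ 0.9 -2.5 13.4] [0.038 0.013 0.   ] 0.87 0.31
[ 1.4 -4.  13. ] [0.038 0.013 0.   ] 0.99 0.35
[ 1.9 -5.5 12.4] [0.038 0.013 0.   ] 1.11 0.39
[ 2.4 -6.8 11.6] [0.038 0.013 0.   ] 1.23 0.43
[ 2.9 -8.1 10.6] [0.038 0.013 0.   ] 1.35 0.47
[ 3.3 -9.2  9.5] [0.038 0.013 0.   ] 1.47 0.51
[  3.6 -10.2   8.2] [0.038 0.013 0.   ] 1.59 0.55
[  3.9 -11.1   6.9] [0.038 0.013 0.   ] 1.71 0.59
[  4.2 -11.9   5.4] [0.009 0.003 0.   ] 1.83 0.6
[  4.4 -12.5   3.8] [0. 0. 0.] 1.95 0.6
```

```bash
python3 -m jog '[-1,0,0,0,0,0,0,-1,-2.3,6.5,12,0.038,0.013,0,-1,-1.8,5,12.7,0.038,0.013,0,-1,-1.3,3.6,13.2,0.038,0.013,0,-1,-0.7,2,13.6,0.038,0.013,0,-1,0,0,0,0,0,0]'; python3 -c "
from G import *
plan(.51,1,L=5,t0=.19)"
```

```text
t: 11.6
tcp_pos: [0.484, 0.1496, 0.1587]
ee_rot: [-0.166, 0.965, -0.198, 0.039]
contact_force: [1.8, 0.0, -0.3]
width: 0.0001
grasp_force: 0.0
t 11.6 tcp_car [-100.     3.9   54.7] F_car [ 0.3  1.7 -0.6] w 0.1 gf 0.0 j [-0.77  0.32  0.1   2.02  0.43  0.97  0.96]
offset from ideal [3.4 2.1 3.7]
[-0.2  0.6 13.7] [0.038 0.013 0.   ] 0.63 0.23
```

The fingers shut to zero, so they never held the bar. I'll look.

```bash
python3 - <<'E'
from G import *
import cv2
st()
a=optics.read_camera("top")[:,:,::-1][175:275,195:305];b=optics.read_camera("scene")[:,:,::-1][140:240,255:365]
cv2.imwrite("pics/p5.png",cv2.resize(np.hstack([a,b]),None,fx=3.6,fy=3.6,interpolation=cv2.INTER_CUBIC))
for A in(0,.03,.06,.09):
  print(A,[proj(n,car(q,[-.115,y,0],A)).round(1).tolist() for n in("top","scene") for y in (-.06,.06)])
E
```

```text
t 11.6 tcp_car [-100.     3.9   54.7] F_car [ 0.3  1.7 -0.6] w 0.1 gf 0.0 j [-0.77  0.32  0.1   2.02  0.43  0.97  0.96]
0 [[237.4, 270.5], [219.8, 222.1], [300.9, 190.5], [334.9, 215.0]]
0.03 [[236.5, 270.7], [218.9, 222.2], [301.5, 189.3], [335.5, 213.7]]
0.06 [[235.6, 270.9], [218.0, 222.3], [302.1, 188.1], [336.2, 212.5]]
0.09 [[234.8, 271.1], [217.1, 222.3], [302.7, 186.9], [336.8, 211.3]]
```

View pics/p5.png

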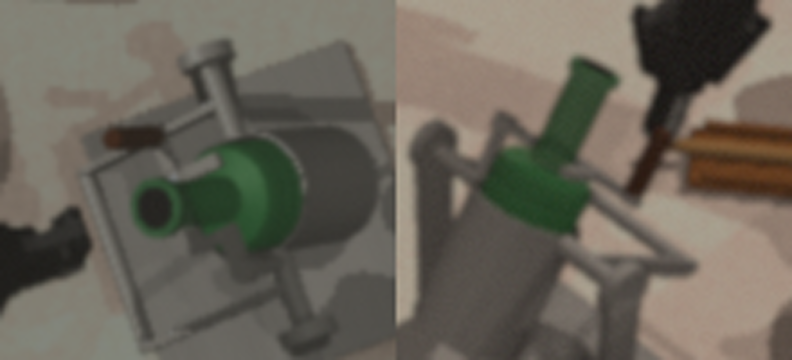

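Nothing was disturbed and the bar is where predicted: corners (87,178) and (148,347) in the top half. My depth was too shallow, since the open pads stand farther back, so I'll go about 15 mm deeper.

```bash
python3 -m jog '[1,-5,12,-8,-0.038,-0.013,0,1,-3,6,-4,-0.038,-0.013,0,1,0,0,0,-0.038,-0.013,0,1,0,0,0,-0.038,-0.013,0,1,0,0,0,0,0,0,1,0,0,0,0,0,0]';  python3 -c "
from G import *
go([-115,0,40],.03,.03);go([-115,0,-18],.03,.03)"
```

```text
t: 12.2
tcp_pos: [0.4734, 0.1683, 0.1426]
ee_rot: [-0.166, 0.945, -0.277, 0.049]
contact_force: [-0.3, -1.0, 0.6]
width: 0.0723
grasp_force: 0.0
t 12.2 tcp_car [-126.6    0.2   53.4] F_car [ 1.  -0.6  0. ] w 72.3 gf 0.0 j [-0.9   0.41  0.11  2.01  0.54  1.06  0.77]
d_mm [  5.3 -15.3  -1. ] rv [-0.     0.    -0.007] deg 0.4
t 12.2 tcp_car [-126.6    0.2   53.4] F_car [ 1.  -0.6  0. ] w 72.3 gf 0.0 j [-0.9   0.41  0.11  2.01  0.54  1.06  0.77]
d_mm [ 15.7 -44.8 -49.8] rv [-0.     0.    -0.007] deg 0.4
```

```bash
python3 -m jog '[1,3,-10,4,0,0,0,1,2.5,-7,-11,0,0,0,1,2.5,-7,-11,0,0,0,1,2.5,-7,-11,0,0,0,1,2.5,-7,-11,0,0,0,1,2.5,-7,-10,0,0,0,1,0,0,0,0,0,0]';  python3 -c "
from G import *
go([-115,0,-18],.03,.03)"
```

```text
t: 12.78
tcp_pos: [0.4894, 0.1189, 0.0932]
ee_rot: [-0.163, 0.946, -0.278, 0.048]
contact_force: [0.2, -0.5, 0.5]
width: 0.0855
grasp_force: 0.0
t 12.7833 tcp_car [-111.6   -1.3  -16.7] F_car [0.7 0.1 0.1] w 85.5 gf 0.0 j [-0.83  0.48  0.14  2.07  0.6   0.91  0.76]
d_mm [-0.2  4.6 -0.4] rv [ 0.001  0.001 -0.   ] deg 0.1
```

```bash
python3 -m jog '[-1,0,4,-0.5,0,0,0,-1,0,0,0,0,0,0,-1,0,0,0,0,0,0,-1,0,0,0,0,0,0,-1,0,0,0,0,0,0,-1,0,0,0,0,0,0,-1,0,0,0,0,0,0,-1,0,0,0,0,0,0]'; python3 -c "
from G import *
plan(.03,16,L=14,t0=.03)"
```

```text
t: 13.45
tcp_pos: [0.4902, 0.1259, 0.0942]
ee_rot: [-0.164, 0.945, -0.277, 0.05]
contact_force: [0.9, -2.0, 5.8]
width: 0.009
grasp_force: 58.6
t 13.45 tcp_car [-116.3    1.9  -12.3] F_car [5.1 0.2 3.6] w 9.0 gf 58.6 j [-0.84  0.48  0.14  2.07  0.6   0.92  0.75]
offset from ideal [ 1.8  0.4 -2. ]
[-2.4  6.8 11.7] [0.038 0.013 0.   ] 0.15 0.07
[-1.9  5.4 12.5] [0.038 0.013 0.   ] 0.27 0.11
[-1.4  3.9 13. ] [0.038 0.013 0.   ] 0.39 0.15
[-0.9  2.4 13.4] [0.038 0.013 0.   ] 0.51 0.19
[-0.3  0.9 13.6] [0.038 0.013 0.   ] 0.63 0.23
[ 0.2 -0.7 13.5] [0.038 0.013 0.   ] 0.75 0.27
[ 0.8 -2.2 13.3] [0.038 0.013 0.   ] 0.87 0.31
[ 1.3 -3.7 12.9] [0.038 0.013 0.   ] 0.99 0.35
[ 1.8 -5.1 12.3] [0.038 0.013 0.   ] 1.11 0.39
[ 2.3 -6.5 11.5] [0.038 0.013 0.   ] 1.23 0.43
[ 2.7 -7.8 10.6] [0.038 0.013 0.   ] 1.35 0.47
[ 3.2 -8.9  9.4] [0.038 0.013 0.   ] 1.47 0.51
[ 3.5 -9.9  8.2] [0.038 0.013 0.   ] 1.59 0.55
[  3.8 -10.7   6.8] [0.038 0.013 0.   ] 1.71 0.59
[  4.2 -11.8   5.4] [0.009 0.003 0.   ] 1.83 0.6
[  4.4 -12.5   3.8] [0. 0. 0.] 1.95 0.6
```

Gripped. Swinging, 4 rows first.

```bash
python3 -m jog '[-1,-2.4,6.8,11.7,0.038,0.013,0,-1,-1.9,5.4,12.5,0.038,0.013,0,-1,-1.4,3.9,13,0.038,0.013,0,-1,-0.9,2.4,13.4,0.038,0.013,0]'; python3 -c "
from G import *
plan(.51,1,L=14,t0=.19)"
```

```text
t: 13.78
tcp_pos: [0.4834, 0.1451, 0.1439]
ee_rot: [-0.167, 0.965, -0.199, 0.037]
contact_force: [4.6, -1.6, -7.9]
width: 0.0085
grasp_force: 58.5
t 13.7833 tcp_car [-105.     1.8   40.3] F_car [-2.   3.8 -8.2] w 8.5 gf 58.5 j [-0.75  0.34  0.09  2.04  0.45  0.94  0.95]
offset from ideal [ 1.5  1.  -2.9]
[-0.3  0.9 13.6] [0.038 0.013 0.   ] 0.63 0.23
```

```bash
python3 -m jog '[-1,-0.3,0.9,13.6,0.038,0.013,0,-1,0.2,-0.7,13.5,0.038,0.013,0,-1,0.8,-2.2,13.3,0.038,0.013,0,-1,1.3,-3.7,12.9,0.038,0.013,0,-1,1.8,-5.1,12.3,0.038,0.013,0]'; python3 -c "
from G import *
s=st();plan(1.11,14,L=14,t0=.39);print(s['contact_force'])"
```

```text
t: 14.2
tcp_pos: [0.4862, 0.1369, 0.2095]
ee_rot: [-0.171, 0.98, -0.099, 0.022]
contact_force: [-4.1, 7.0, -4.3]
width: 0.0074
grasp_force: 58.4
t 14.2 tcp_car [-60.8   1.7  89.5] F_car [-9.  -1.5  1. ] w 7.4 gf 58.4 j [-0.6   0.21  0.07  1.98  0.22  0.99  1.26]
t 14.2 tcp_car [-60.8   1.7  89.5] F_car [-9.  -1.5  1. ] w 7.4 gf 58.4 j [-0.6   0.21  0.07  1.98  0.22  0.99  1.26]
offset from ideal [ 0.5  3.7 -2.9]
[ 2.3 -6.5 11.5] [0.038 0.013 0.   ] 1.23 0.43
[ 2.7 -7.8 10.6] [0.038 0.013 0.   ] 1.35 0.47
[ 3.2 -8.9  9.4] [0.038 0.013 0.   ] 1.47 0.51
[ 3.5 -9.9  8.2] [0.038 0.013 0.   ] 1.59 0.55
[  3.8 -10.7   6.8] [0.038 0.013 0.   ] 1.71 0.59
[  4.2 -11.8   5.4] [0.009 0.003 0.   ] 1.83 0.6
[  4.4 -12.5   3.8] [0. 0. 0.] 1.95 0.6
[  4.6 -12.8   2.2] [0. 0. 0.] 2.07 0.6
[  4.6 -13.    0.6] [0. 0. 0.] 2.19 0.6
[  4.6 -13.   -1.1] [0. 0. 0.] 2.31 0.6
[  4.5 -12.7  -2.7] [0. 0. 0.] 2.43 0.6
[  4.4 -12.3  -4.3] [0. 0. 0.] 2.55 0.6
[  4.2 -11.8  -5.9] [0. 0. 0.] 2.67 0.6
[  3.9 -11.   -7.3] [0. 0. 0.] 2.79 0.6
[-4.06530116  7.04063349 -4.30791935]
```

The opening is shrinking, so the bar is near the fingertips. I'll regrip about 10 mm deeper while the carrier stays put.

```bash
python3 -m jog '[1,0,0,0,0,0,0,0,0,0,0,0,0,0,0,0,0,0,0,0,0,0,0.4,-1,-5,0,0,0,0,0.4,-1,-5,0,0,0,-1,0,0,0,0,0,0,-1,0,0,0,0,0,0,-1,0,0,0,0,0,0]'; python3 -m jog '[-1,0,0,0,0,0,0,-1,0,0,0,0,0,0,-1,0,0,0,0,0,0]'; python3 -c "
from G import *
s=st();plan(1.11,1,L=24,t0=.39)"
```

```text
t: 14.87
tcp_pos: [0.4873, 0.1328, 0.199]
ee_rot: [-0.17, 0.98, -0.102, 0.021]
contact_force: [-0.3, -0.9, -3.1]
width: 0.0099
grasp_force: 58.4
t: 15.12
tcp_pos: [0.4873, 0.1328, 0.1991]
ee_rot: [-0.17, 0.98, -0.101, 0.021]
contact_force: [-0.3, 1.7, -5.1]
width: 0.0099
grasp_force: 58.4
t 15.1167 tcp_car [-63.3   1.4  78.5] F_car [-4.3  0.3 -3.2] w 9.9 gf 58.4 j [-0.59  0.22  0.07  1.99  0.23  0.97  1.26]
t 15.1167 tcp_car [-63.3   1.4  78.5] F_car [-4.3  0.3 -3.2] w 9.9 gf 58.4 j [-0.59  0.22  0.07  1.99  0.23  0.97  1.26]
offset from ideal [ 0.9  1.6 -3.6]
[ 2.2 -6.1 11.4] [0.038 0.013 0.   ] 1.23 0.43
```

```bash
python3 -m jog '[-1,2.2,-6.2,11.3,0.038,0.013,0,-1,2.6,-7.5,10.4,0.038,0.013,0,-1,3.1,-8.6,9.3,0.038,0.013,0,-1,3.4,-9.6,8.1,0.038,0.013,0,-1,3.8,-10.5,6.8,0.038,0.013,0,-1,4.1,-11.7,5.4,0.009,0.003,0,-1,4.4,-12.5,3.8,0,0,0]'; python3 -c "
from G import *
s=st();plan(1.95,16,L=24,t0=.6);print(s['contact_force'])"
```

```text
t: 15.7
tcp_pos: [0.5092, 0.0707, 0.2573]
ee_rot: [-0.171, 0.985, 0.007, 0.004]
contact_force: [-14.9, 12.7, 16.7]
width: 0.0095
grasp_force: 58.7
t 15.7 tcp_car [24.   1.3 89.4] F_car [-4.6 -9.8 23.3] w 9.5 gf 58.7 j [-0.36  0.17  0.13  1.9  -0.04  1.07  1.7 ]
t 15.7 tcp_car [24.   1.3 89.4] F_car [-4.6 -9.8 23.3] w 9.5 gf 58.7 j [-0.36  0.17  0.13  1.9  -0.04  1.07  1.7 ]
offset from ideal [-0.6  5.6 -0.9]
[  4.6 -12.8   2.2] [0. 0. 0.] 2.07 0.6
[  4.6 -13.    0.6] [0. 0. 0.] 2.19 0.6
[  4.6 -13.   -1.1] [0. 0. 0.] 2.31 0.6
[  4.5 -12.7  -2.7] [0. 0. 0.] 2.43 0.6
[  4.4 -12.3  -4.3] [0. 0. 0.] 2.55 0.6
[  4.2 -11.8  -5.9] [0. 0. 0.] 2.67 0.6
[  3.9 -11.   -7.3] [0. 0. 0.] 2.79 0.6
[  3.6 -10.1  -8.7] [0. 0. 0.] 2.91 0.6
[ 3.2 -9.1 -9.9] [0. 0. 0.] 3.03 0.6
[  2.8  -7.9 -11. ] [0. 0. 0.] 3.15 0.6
[  2.3  -6.6 -11.9] [0. 0. 0.] 3.27 0.6
[  1.8  -5.2 -12.6] [0. 0. 0.] 3.39 0.6
[  1.3  -3.7 -13.2] [0. 0. 0.] 3.51 0.6
[  0.8  -2.2 -13.6] [0. 0. 0.] 3.63 0.6
[  0.2  -0.7 -12.9] [0. 0. 0.] 3.74 0.6
[0. 0. 0.] [0. 0. 0.] 3.74 0.6
[-14.93636419  12.70979233  16.67071309]
```

```bash
python3 -m jog '[-1,3,-12.5,3.5,0,0,0,-1,3.5,-13,1.5,0,0,0,-1,4.2,-13,-0.8,0,0,0,-1,4.5,-12.7,-2.7,0,0,0]'; python3 -c "
from G import *
s=st();plan(2.43,1,L=24,t0=.6);print(s['contact_force'])"
```

```text
t: 16.03
tcp_pos: [0.5277, 0.0177, 0.2585]
ee_rot: [-0.171, 0.985, 0.004, 0.007]
contact_force: [-2.1, 9.0, 6.7]
width: 0.0095
grasp_force: 62.9
t 16.0333 tcp_car [71.   1.  58.7] F_car [-3.8  1.  10.8] w 9.5 gf 62.9 j [-0.29  0.18  0.17  1.88 -0.05  1.07  1.81]
t 16.0333 tcp_car [71.   1.  58.7] F_car [-3.8  1.  10.8] w 9.5 gf 62.9 j [-0.29  0.18  0.17  1.88 -0.05  1.07  1.81]
offset from ideal [-0.4  4.1  1.4]
[  4.4 -12.3  -4.3] [0. 0. 0.] 2.55 0.6
[-2.14744709  9.03824341  6.72934149]
```

```bash
python3 -m jog '[-1,4.4,-12.3,-4,0,0,0,-1,4.2,-11.8,-5.9,0,0,0,-1,3.9,-11,-7.3,0,0,0,-1,3.6,-10.1,-8.7,0,0,0,-1,3.2,-9.1,-9.9,0,0,0]'; python3 -c "
from G import *
s=st();plan(3.03,1,L=24,t0=.6);print(s['contact_force'])"
```

```text
t: 16.45
tcp_pos: [0.5468, -0.0377, 0.2216]
ee_rot: [-0.171, 0.985, 0.003, 0.006]
contact_force: [-1.5, 8.1, 4.8]
width: 0.0093
grasp_force: 66.4
t 16.45 tcp_car [98.5  0.5 -4.9] F_car [-4.   1.3  8.5] w 9.3 gf 66.4 j [-0.21  0.26  0.2   1.88 -0.07  1.    1.94]
t 16.45 tcp_car [98.5  0.5 -4.9] F_car [-4.   1.3  8.5] w 9.3 gf 66.4 j [-0.21  0.26  0.2   1.88 -0.07  1.    1.94]
offset from ideal [-0.5  3.   0.5]
[  2.8  -7.9 -11. ] [0. 0. 0.] 3.15 0.6
[-1.51504942  8.11551379  4.75466331]
```

```bash
python3 -m jog '[-1,2.8,-7.9,-11,0,0,0,-1,2.3,-6.6,-11.9,0,0,0,-1,1.8,-5.2,-12.6,0,0,0,-1,1.3,-3.7,-13,0,0,0,-1,0.4,-1.2,-7,0,0,0,-1,0.3,-1,-7,0,0,0]'; python3 -c "
from G import *
s=st();plan(3.63,2,L=24,t0=.6);print(s['contact_force'])"
```

```text
t: 16.95
tcp_pos: [0.5562, -0.0645, 0.1589]
ee_rot: [-0.17, 0.985, 0.002, 0.007]
contact_force: [-0.7, 0.1, 6.8]
width: 0.0095
grasp_force: 71.9
t 16.95 tcp_car [ 86.6   0.4 -72.7] F_car [ 3.6 -0.6  5.8] w 9.5 gf 71.9 j [-0.15  0.35  0.2   1.91 -0.1   0.88  2.01]
t 16.95 tcp_car [ 86.6   0.4 -72.7] F_car [ 3.6 -0.6  5.8] w 9.5 gf 71.9 j [-0.15  0.35  0.2   1.91 -0.1   0.88  2.01]
offset from ideal [-0.2  1.8  0.1]
[  0.2  -0.7 -12.9] [0. 0. 0.] 3.74 0.6
[0. 0. 0.] [0. 0. 0.] 3.74 0.6
[-0.69717459  0.11748878  6.83786618]
```

```bash
python3 -m jog '[-1,0.1,-0.3,-5,0,0,0,-1,0,-0.2,-4,0,0,0,-1,0,0,-3,0,0,0,-1,0,0,0,0,0,0]'; python3 -c "
from G import *
plan(3.742,1,L=24,t0=.6)"; python3 -m jog '[-1,0,0,-2,0,0,0,-1,0,0,0,0,0,0]'
```

```text
t: 17.28
tcp_pos: [0.5565, -0.0657, 0.1467]
ee_rot: [-0.17, 0.985, 0.002, 0.007]
contact_force: [3.6, 0.6, 1.3]
width: 0.0095
grasp_force: 72.4
t 17.2833 tcp_car [ 80.6   0.3 -83.4] F_car [1.3 3.6 0.7] w 9.5 gf 72.4 j [-0.15  0.37  0.2   1.92 -0.1   0.85  2.02]
offset from ideal [-0.2  1.4  0.8]
[0. 0. 0.] [0. 0. 0.] 3.74 0.6
t: 17.45
tcp_pos: [0.5565, -0.0657, 0.1451]
ee_rot: [-0.17, 0.985, 0.002, 0.007]
contact_force: [3.5, 0.8, 4.2]
width: 0.0097
grasp_force: 72.8
```

```bash
python3 -m jog '[-1,0,0,-2,0,0,0,-1,0,0,0,0,0,0]'; python3 -m jog '[-1,0,0,-2,0,0,0,-1,0,0,0,0,0,0]';
```

```text
t: 17.62
tcp_pos: [0.5565, -0.0658, 0.1433]
ee_rot: [-0.17, 0.985, 0.002, 0.007]
contact_force: [1.5, 1.4, 4.5]
width: 0.0094
grasp_force: 72.9
t: 17.78
tcp_pos: [0.5567, -0.0659, 0.141]
ee_rot: [-0.17, 0.985, 0.002, 0.007]
contact_force: [3.9, 0.9, 3.0]
width: 0.0097
grasp_force: 74.0
```

```bash
python3 -m jog '[-1,0,0,-2,0,0,0,-1,0,0,0,0,0,0]'; python3 -m jog '[-1,0,0,-2,0,0,0,-1,0,0,0,0,0,0]';python3 -m jog '[-1,0,0,-1.5,0,0,0,-1,0,0,0,0,0,0]'
```

```text
t: 17.95
tcp_pos: [0.5567, -0.0659, 0.1398]
ee_rot: [-0.17, 0.985, 0.002, 0.007]
contact_force: [1.0, 1.4, 14.3]
width: 0.0095
grasp_force: 75.3
t: 18.12
tcp_pos: [0.5568, -0.0659, 0.1397]
ee_rot: [-0.17, 0.985, 0.002, 0.007]
contact_force: [-6.6, 1.5, 29.2]
width: 0.0096
grasp_force: 77.1
t: 18.28
tcp_pos: [0.5568, -0.0658, 0.1395]
ee_rot: [-0.17, 0.985, 0.002, 0.008]
contact_force: [-12.4, 2.8, 42.0]
width: 0.0091
grasp_force: 78.4
```

On the stop (force rising, no motion). I'll relax, open and withdraw straight up.

```bash
python3 -m jog '[-1,0,0,3.5,0,0,0,1,0,0,0,0,0,0,1,0,0,0,0,0,0,1,0,0,0,0,0,0,1,0,0,0,0,0,0,1,0,0,0,0,0,0,1,0,0,5,0,0,0,1,0,0,15,0,0,0]'; python3 -m jog '[1,0,0,25,0,0,0,1,0,0,30,0,0,0,1,0,0,30,0,0,0,1,0,0,30,0,0,0,1,0,-20,30,0,0,0,1,0,-30,0,0,0,0,1,0,-30,0,0,0,0,1,0,0,0,0,0,0]'; python3 - <<'E'
from G import *
import cv2
st()
a=optics.read_camera("top")[:,:,::-1][175:275,225:335];b=optics.read_camera("scene")[:,:,::-1][170:280,225:346]
cv2.imwrite("pics/p6.png",np.hstack([cv2.resize(a,(396,360),interpolation=cv2.INTER_CUBIC),cv2.resize(b,(396,360),interpolation=cv2.INTER_CUBIC)]))
for A in(3.6,3.7,3.742):
  print(A,[proj(n,car(q,[-.115,y,0],A)).round(1).tolist() for n in("top","scene") for y in (-.06,.06)],[proj("scene",car(q,post(t,.07),A)).round(1).tolist() for t in(0,.1,.2)],"mouth",proj("scene",car(q,[0,0,.11],A)).round(1))
E
```

```text
t: 18.95
tcp_pos: [0.553, -0.0656, 0.156]
ee_rot: [-0.17, 0.985, 0.002, 0.003]
contact_force: [0.1, -0.1, 0.1]
width: 0.0855
grasp_force: 0.0
t: 19.62
tcp_pos: [0.5537, -0.1531, 0.304]
ee_rot: [-0.166, 0.986, 0.0, 0.005]
contact_force: [-1.4, -1.0, 0.0]
width: 0.0851
grasp_force: 0.0
t 19.6167 tcp_car [236.7 -31.5   0.4] F_car [ 0.4 -1.6 -0.3] w 85.1 gf 0.0 j [-0.07  0.23  0.28  1.72 -0.07  1.19  2.14]
3.6 [[325.2, 234.2], [305.1, 183.3], [233.6, 201.8], [268.4, 231.3]] [[292.3, 238.1], [288.4, 238.9], [284.4, 239.4]] mouth [283.8 235.3]
3.7 [[325.2, 234.7], [305.3, 184.3], [233.5, 205.9], [268.0, 235.3]] [[294.4, 237.6], [290.6, 238.7], [286.5, 239.5]] mouth [287.1 233.5]
3.742 [[325.1, 235.0], [305.3, 184.8], [233.6, 207.5], [268.0, 237.0]] [[295.4, 237.4], [291.5, 238.6], [287.4, 239.5]] mouth [288.6 232.7]
```

View pics/p6.png

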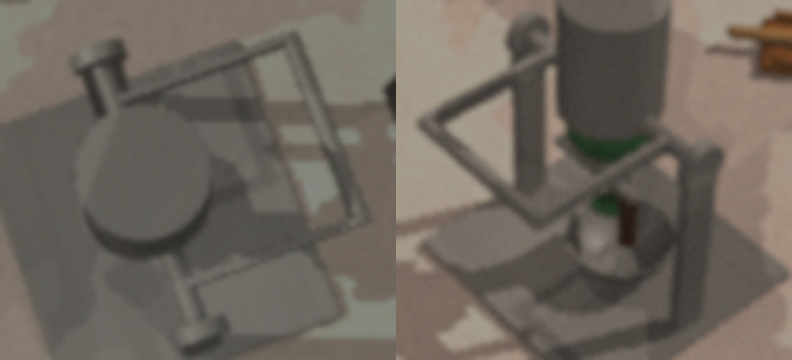

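The carrier is at its stop: bar corners at scene-camera pixels (234,207) and (269,236), as predicted for 3.742. The post at (296,238) means the fork is home, and the bottle hangs mouth down above the undisturbed bowl.

```bash
python3 -c "
from station import workorder
print(workorder.hand_in())"
```

```text
the job is handed in; nothing more can be done
None
```

The job is handed in after about 20 s: the fork was swung home, the bottle tugged against it with about 20 N, and the carrier swung to its stop with the bottle mouth down, the fork still home and the robot clear. Two slips: closing the fork turned the carrier about 0.03 rad before the tug, and my first grip on the handle missed and had to be redone.

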